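# One scuff stroke on a coated panel

### The arm

A 7-joint arm with a two-finger parallel gripper is mounted at the origin on the work surface. World frame = base frame: x ahead of the robot, y to its left, z up, the work surface at z = 0. Lengths are in m, angles in rad, forces in N, time in s.
With the tool pointing down it reaches from about 0.4 to 0.875 m from the base axis. Payload 19.3 kg.
Tool frame: the origin (TCP) lies between the finger pads, 19 mm behind the fingertips; this is the grasp point; z points along the fingers, y is the line along which they close (so a half turn about z gives the same grasp; the last joint's range is limited). The gripper opens to 85 mm and grips with 20 to 120 N. Pads are 22 mm wide; open, the fingers measure 114 mm over their backs; the gripper's body (76 mm by 85 mm) begins 54 mm behind the grasp point. The pads swing forward as they close: fully open they stand 13 mm farther back than shut.
Start: joints at [1.202, 0.521, -0.036, 1.599, 0.021, 1.021, -0.113], TCP at [0.184, -0.597, 0.25] pointing down, gripper open.
Joint ranges: [-2.91, 2.91], [-0.3, 2.13], [-1.5, 1.42], [0.17, 2.43], [-1.26, 4.41], [0.16, 1.93], [-2.52, 2.52]. Speed limits (rad/s): [1.89, 1.89, 2.39, 2.39, 3.01, 3.01, 3.01].

### API

Orientations are given as [roll, pitch, yaw] about the fixed x, y, z axes, in that order (R = Rz(yaw) Ry(pitch) Rx(roll)).
In Python, from workcell import status, get_image, r gives the robot as it stands.
- The arm moves only by the tool send_rows, never from a script. Its argument "deltas" is a list of rows, each an object with "linear": the shift along the tool's x, y, z in m, a list of three; "rotation": the turn, a rotation vector about the tool's x, y, z in rad, a list of three. In form: [{"linear": [tx, ty, tz], "rotation": [rx, ry, rz]}, ...]. A call has 1 to 20 rows; each row is the pose to reach, as a shift and turn from the pose commanded when the call began, along the tool's axes at that moment; what a row does not reach only later rows make up. A row lasts 1/12 s, in which the tool goes at most 41.7 mm and 7.16 degrees, less where a joint would pass 70% of its speed; a pose out of reach is approached as far as the arm can. A call with a gripper value outside its range is refused whole. "hand" is the finger opening in m, from 0 to 0.0854, set as the call begins (left out, the last holds). The fingers move at their own pace and stop on an object; "force" is the grip in N (left out, the last holds). Time passes only in rows, so rows that repeat a pose let the fingers close. It gives the time, the measured TCP pose, the force, the opening and the grip force at its end, in the units of the state.
- status.sense(): the state, without advancing time (a new reading comes with each control period).
- get_image(name): name is "scene" or "top" or "wrist"; returns a dict with "pixels" (420x560x3 uint8, red, green, blue), "fx", "fy", "cx", "cy" (pixels), "distortion" ([k1, k2, p1, p2, k3] as OpenCV has them; the pictures are not rectified), "R" (3x3) and "t" (3): a world point X has camera coordinates R X + t. Camera axes: x right, y down, z forward; pixel columns grow to the right and rows downward; lengths in m; the calibration is good to about 2 mm. A picture is of the moment at which its call begins. There is no depth.
- r.finish_job(): hands the job in; it is judged then, once.
The state is a dict: "clock": time; "q": joint angles; "joint_vel": joint speeds; "tau": joint torques, N m; "eef_pos": TCP position; "eef_rot": TCP orientation; "force": force on the tool from outside, world axes, zero at the start; "wrist_torque": the same for the moment, N m; "width": finger opening in m; "finger_force": force on a finger pad.
Only numpy, scipy, OpenCV 4.12 (cv2) and the standard library are available. Lean on these libraries where they do the work, as an engineer would, in place of code of your own. Each camera call takes 0.05 s, during which the arm holds its last target. There are 200 camera calls.

### The job

Make one rub of the coated panel on the scuff tester: take the steel rub block with the orange grip out of its tray, set it on the panel between the guide rails and push it back until it is felt to touch the face of the sprung gauge slide. Then pull the gauge out by its black post until its black pointer is level with the red clip (not the blue one), and ease it all the way back home without letting it snap, so that the block stays where the stroke ended. Finally lift the block off and set it back flat in its tray; do not drop it, and leave the other things on the bench where they are.

Things in the scene. Friction and masses are not known exactly. Their poses are not given: they have to be found in the camera images.
- tester: scuff tester, fixed: aluminium base 470 x 112 x 12 mm (x -215 to +255). Origin on the table, mid-width, under the home position of the gauge's face; x runs along the rails to the blue spring housing (x +115 to +250, y +-39, top z 52 mm); the gauge pulls out along -x. A white scale, ticks each 10 mm, lies on the -y margin.
- panel (a point): point on the coated panel's top (z = 14 mm in the tester's frame), mid-width, 75 mm in front of the home gauge face; axes as the tester's. The panel (white, then green) lies between two rails: x -210 to +60 in the tester's frame, inner faces at y = +-26 mm (52 mm apart), 7 mm wide, tops at z = 22 mm.
- gauge (a joint): how far the sprung slide is pulled out (m): 0 home, 0.13 at most. The spring pulls it home with about 3 N at home and 9 N fully out.
- gauge_pointer (a point): centre of the slide's flat front face (42 mm wide, z 16 to 36 mm in the tester's frame), at the height of the panel's top; moves with the gauge, axes as the tester's. The block bears on this face. A thin black pointer sticks out in the plane of this face over the -y rail and the scale, just above the tops of the clips.
- gauge_grip (a point): point on the axis of the slide's upright black post, diameter 22 mm, z 36 to 96 mm in the tester's frame, 45 mm behind the face; the point is 75 mm above the table, a good TCP height to grip it. Moves with the gauge, axes as the tester's.
- red_mark (a point): top centre of the red clip (10 x 18 x 18 mm) on the tester's -y margin, axes as the tester's; the stroke ends where the gauge's face and pointer have the same tester x as this point. It is 60 to 120 mm from the home position.
- blue_clip: blue clip of the same size on the same margin, not for this test; origin under its centre
- rub_block: the rub block: steel, 70 (x) x 44 (y) x 30 mm tall with a grey felt sole, and an orange grip bar 30 (x) x 22 (y) mm on top, from z = 30 to 60 mm. Origin under its centre; the same either way round. 0.3 to 0.65 kg. Grip the bar across y with the TCP about 54 mm above the origin. Against the gauge its centre is 35 mm in front of the face. It must lie lengthwise along the rails.
- tray: fixed grey open tray for the rub block, outside 96 (x) x 70 (y) x 16 mm, walls 5 mm, inside 86 x 60 mm, inner floor 5 mm above the table; origin under its centre; the block lies along its x
- spare_block: bystander, not to be moved: spare rub block like the task's, but with a BLACK grip; origin under its centre
- pot_a: bystander, not to be moved: white sample pot, 66 across, 75 tall; origin under its centre
- pot_b: bystander, not to be moved: another such pot
- amber: bystander, not to be moved: amber glass bottle, 70 across, 150 tall; origin under its centre
- tin: bystander, not to be moved: bare metal paint tin, 100 across, 120 tall; origin under its centre
- spatula: bystander, not to be moved: spatula lying flat, 200 long
- stir_stick: bystander, not to be moved: wooden stir stick lying flat, 190 x 18 x 5
- coated_panel: bystander, not to be moved: loose blue and white coated panel lying flat, 150 x 100 x 4

How it is judged:
On the way, in this order (a step that is already met when the one before it is completed fails the run):
1. rub block flat on the panel between the rails, touching the home gauge's face (gap under 4 mm) (x of rub_block in the frame of gauge_pointer between -0.0395 and -0.0315 m and y of rub_block in the frame of tester between -0.007 and 0.007 m and z of rub_block in the frame of tester between 0.01 and 0.0175 m and angle between rub_block's own z axis and vertical below 0.08 rad and value of joint gauge below 0.006 m), for 0.2 s.
2. gauge pulled out with the block against it until the pointer is level with the red clip, within 5 mm (x of rub_block in the frame of gauge_pointer between -0.0395 and -0.0315 m and y of rub_block in the frame of tester between -0.007 and 0.007 m and z of rub_block in the frame of tester between 0.01 and 0.0175 m and angle between rub_block's own z axis and vertical below 0.08 rad and x of gauge_pointer in the frame of red_mark between -0.005 and 0.005 m), for 0.2 s.
3. gauge eased back home (within 4 mm), the block left on the panel where the stroke ended, its back within 7 mm of level with the red clip (x of rub_block in the frame of red_mark between -0.043 and -0.029 m and y of rub_block in the frame of tester between -0.007 and 0.007 m and z of rub_block in the frame of tester between 0.01 and 0.0175 m and value of joint gauge below 0.004 m), for 0.2 s.
At the end, for the whole second after the job is handed in: The rub block lies flat and still on the tray's floor (centre within 13 mm of the tray's, sole within 3.5 mm of the floor), released, and the gauge is home within 4 mm (horizontal distance between rub_block and tray below 0.013 m and z of rub_block in the frame of tray between 0.002 and 0.0085 m and angle between rub_block's own z axis and vertical below 0.06 rad and value of joint gauge below 0.004 m and linear speed of rub_block below 0.01 m/s); the robot touches nothing.
It fails at once if the gauge snaps back (faster than 0.5 m/s towards home) (velocity of joint gauge below -0.5 m/s).
It fails at once if the rub block is dropped or thrown (over 0.6 m/s with no finger on it) (contact force between the fingers and rub_block below 0.1 N and linear speed of rub_block above 0.6 m/s).
It fails at once if a bystander is moved more than 30 mm (distance of any of spare_block, pot_a, pot_b, amber, tin, spatula, stir_stick, coated_panel from where it was at the start of the episode above 0.03 m).
It also fails if it takes over 61 s, if anything falls off the work surface, if the arm or the gripper's body presses on something with over 40 N, if the wrist force passes 120 N, or if a joint passes its speed limit or range.

## Working session

There is one attempt and no reset: what is moved stays moved. The work goes in short steps, Python scripts to look and compute and a tool call to move; the robot and the scene stay as the last step left them, time stands still between calls to the robot, and variables do not carry over. Pictures are saved under pics/ and viewed, at most 10 in all, crops included, and the job is handed in when it is done.

Besides the shell and the picture viewer there is one more tool, called after ">>>" in YAML: its name, and indented under it one key for each argument. send_rows: Moves the arm, as the interface text tells. Its arguments: {"type":"object","properties":{"deltas":{"type":"array"},"hand":{"type":"number"},"force":{"type":"number"}},"required":["deltas"]}

```bash
mkdir -p pics; cat > h.py <<'E'
import numpy as np, cv2
from workcell import status, get_image, r
def save(im,n): cv2.imwrite(f'pics/{n}.png',im['pixels'][:,:,::-1])
def K(im): return np.array([[im['fx'],0,im['cx']],[0,im['fy'],im['cy']],[0,0,1.]])
def ray(im,uv,z):
    "pixels -> world points on plane z"
    uv=np.asarray(uv,float).reshape(-1,1,2)
    p=cv2.undistortPoints(uv,K(im),np.array(im['distortion'],float)).reshape(-1,2)
    R=np.array(im['R']);t=np.array(im['t'])
    c=-R.T@t; d=np.c_[p,np.ones(len(p))]@R
    return c+d*((z-c[2])/d[:,2])[:,None]
def proj(im,X):
    X=np.asarray(X,float).reshape(-1,3)
    return cv2.projectPoints(X,cv2.Rodrigues(np.array(im['R'],float))[0],np.array(im['t'],float),K(im),np.array(im['distortion'],float))[0].reshape(-1,2)
def load(n):
    import pickle; return pickle.load(open(f'{n}.pkl','rb'))
def grab(n,tag):
    import pickle; im=get_image(n); save(im,tag); pickle.dump(im,open(f'{tag}.pkl','wb')); return im
E
python3 - <<'E'
from h import *
s=status.sense(); print({k:np.round(s[k],3) for k in ('clock','eef_pos','eef_rot','width','force')})
for n in('top','scene'):
    im=grab(n,n+'0'); print(n,-np.array(im['R']).T@im['t'],np.round(im['R'],2).tolist())
E
```

```text
{'clock': np.float64(0.0), 'eef_pos': array([ 0.184, -0.597,  0.249]), 'eef_rot': array([-3.14 ,  0.   ,  0.299]), 'width': np.float64(0.085), 'force': array([ 0.033, -0.553,  0.314])}
top [ 0.42793918 -0.04731133  1.22300561] [[0.02, -1.0, -0.01], [-0.99, -0.02, -0.11], [0.11, 0.01, -0.99]]
scene [ 1.26823382 -0.52665956  0.98091618] [[0.58, 0.81, 0.01], [0.59, -0.42, -0.69], [-0.56, 0.41, -0.73]]
```

View pics/top0.png

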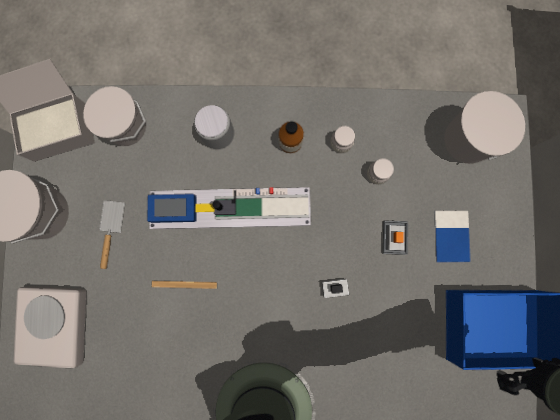

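View pics/scene0.png

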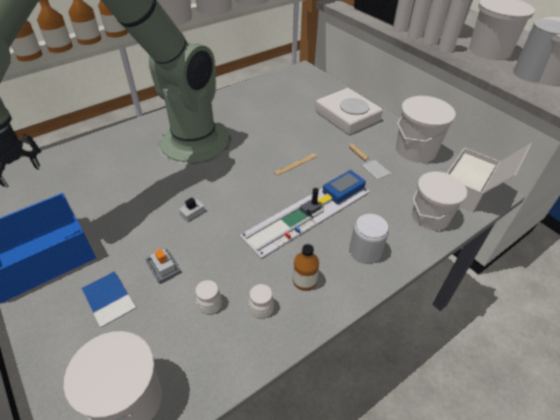

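The top view shows the tester lying along world y. The housing is at about (172,208), the post at (218,205), the red clip at (270,190), the blue clip at (257,190), the orange block in its tray at (398,238), and the spare block at (335,289).

```bash
python3 - <<'E'
from h import *
top=load('top0'); sc=load('scene0')
def comps(im,lo,hi,roi,amin=6,flip=None):
    h=cv2.cvtColor(im['pixels'],cv2.COLOR_RGB2HSV); m=cv2.inRange(h,lo,hi)
    z=np.zeros_like(m); x0,y0,x1,y1=roi; z[y0:y1,x0:x1]=m[y0:y1,x0:x1]
    n,l,s,c=cv2.connectedComponentsWithStats(z)
    return [(s[i].tolist(),c[i].round(1),cv2.minAreaRect(np.argwhere(l==i)[:,::-1].astype(np.float32))) for i in range(1,n) if s[i][4]>=amin]
rt=(140,180,320,235)
for nm,lo,hi,z in(('red',(0,120,70),(8,255,255),.03),('red2',(172,120,70),(180,255,255),.03),('blue',(105,120,60),(125,255,255),.03),('yellow',(22,140,100),(35,255,255),.03)):
    for s,c,rct in comps(top,lo,hi,rt): print(nm,s,c,ray(top,c,z).round(4))
for s,c,rct in comps(top,(5,150,100),(20,255,255),(375,210,420,260)): print('orange',s,c,ray(top,c,.065).round(4),ray(top,cv2.boxPoints(rct),.065).round(4).tolist())
for s,c,rct in comps(sc,(5,150,100),(20,255,255),(140,240,185,285)): print('orange sc',s,c,ray(sc,c,.05).round(4))
g=cv2.cvtColor(top['pixels'],cv2.COLOR_RGB2GRAY)
print(g[208,300:320],g[195:235,300]); print(g[240,375:415],g[215:260,398])
a=top['pixels'][180:235,140:320]; b=top['pixels'][213:263,370:430]
A=cv2.resize(a,None,fx=4.4,fy=4.4,interpolation=cv2.INTER_CUBIC);B=cv2.resize(b,None,fx=6.5,fy=6.5,interpolation=cv2.INTER_CUBIC)
C=np.zeros((A.shape[0]+B.shape[0],A.shape[1],3),np.uint8);C[:A.shape[0]]=A;C[A.shape[0]:,:B.shape[1]]=B
cv2.imwrite('pics/crop.png',C[:,:,::-1]);print(C.shape)
E
```

```text
red [269, 187, 4, 7, 25] [270.7 190.1] [[ 0.6241 -0.0071  0.03  ]]
blue [256, 188, 4, 6, 14] [257.2 191.1] [[0.6205 0.0315 0.03  ]]
blue [148, 194, 48, 28, 680] [172.1 208.3] [[0.566 0.275 0.03 ]]
yellow [195, 204, 20, 8, 144] [203.8 207.7] [[0.5696 0.1833 0.03  ]]
orange [395, 232, 8, 11, 77] [399. 237.] [[ 0.4947 -0.3656  0.065 ]] [[0.5083, -0.3545, 0.065], [0.5087, -0.3741, 0.065], [0.481, -0.3739, 0.065], [0.4807, -0.3543, 0.065]]
orange sc [155, 249, 11, 14, 89] [160.4 255.7] [[ 0.4968 -0.3668  0.05  ]]
[210 209 208 208 209 210 209 209 203 198 157 119 118 119 118 117 116 117
 118 116] [173 172 171 201 207 208 208 207 210 210 212 210 211 210 210 212 212 212
 209 205 179 176 127 190 199 198 197 198 199 195 137 120 118 119 118 119
 120 119 120 118]
[121 121 120 119 121 118  64  60  47  83  85  52  55  55 112 163  85  83
  66  44  57 111 146 146 146 147 147 147 157 114  43  79 107 116 118 120
 119 120 117 116] [123 122 121 121 120 124 116  85 108 110 109 180 183 184 185 183 144 141
 140 142 142 143 144 145 145 146 147  94 155 188 189 189 189 192 180  76
 108  90  96  77 120 123 122 122 122]
(567, 792, 3)
```

View pics/crop.png

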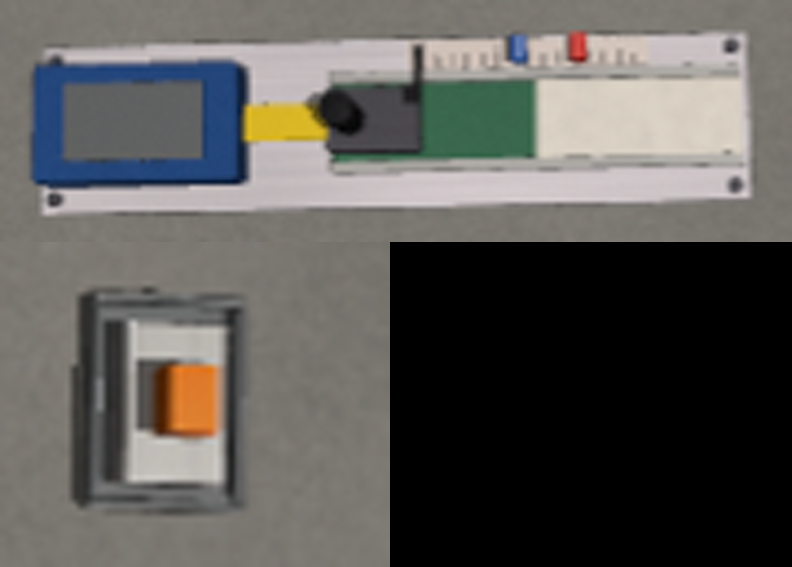

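The crop shows the pointer at crop (417,70), the red clip at (577,46), and the blue clip at (517,48). The block sits roughly central in its tray. I'll move above the tray for a close wrist view.

>>> send_rows:
  deltas:
    - {"linear": [0.09,-0.032,0],"rotation": [0,0,0.08]}
    - {"linear": [0.18,-0.064,0],"rotation": [0,0,0.15]}
    - {"linear": [0.365,-0.129,0],"rotation": [0,0,0.3]}
    - {"linear": [0.365,-0.129,0],"rotation": [0,0,0.3]}
    - {"linear": [0.365,-0.129,0],"rotation": [0,0,0.3]}
    - {"linear": [0.365,-0.129,0],"rotation": [0,0,0.3]}
    - {"linear": [0.365,-0.129,0],"rotation": [0,0,0.3]}
    - {"linear": [0.365,-0.129,0],"rotation": [0,0,0.3]}
    - {"linear": [0.365,-0.129,0],"rotation": [0,0,0.3]}
    - {"linear": [0.365,-0.129,0],"rotation": [0,0,0.3]}
    - {"linear": [0.365,-0.129,0],"rotation": [0,0,0.3]}
    - {"linear": [0.365,-0.129,0],"rotation": [0,0,0.3]}
    - {"linear": [0.365,-0.129,0],"rotation": [0,0,0.3]}

```text
clock: 1.18
eef_pos: [0.4939, -0.3674, 0.2498]
eef_rot: [3.141, 0.001, -0.002]
force: [-0.5, -1.0, 0.1]
width: 0.0851
finger_force: 0.0
```

```bash
python3 - <<'E'
from h import *
s=status.sense(); print({k:np.round(s[k],3) for k in ('clock','eef_pos','eef_rot','width','q')})
im=grab('wrist','w1'); print(-np.array(im['R']).T@im['t'],np.round(im['R'],2).tolist())
top=load('top0')
c=np.array([(44,48),(746,34),(750,196),(44,214)])/4.4+[140-.4,180-.4]
print('base corners',ray(top,c,.012).round(4))
E
```

```text
{'clock': np.float64(1.183), 'eef_pos': array([ 0.494, -0.367,  0.25 ]), 'eef_rot': array([ 3.141e+00,  1.000e-03, -2.000e-03]), 'width': np.float64(0.085), 'q': array([ 0.564,  0.507, -0.031,  1.626,  0.018,  1.01 , -1.046])}
[ 0.56864221 -0.36738112  0.37353721] [[-0.0, -1.0, 0.0], [-0.96, 0.0, 0.29], [-0.29, -0.0, -0.96]]
base corners [[ 0.6195  0.3497  0.012 ]
 [ 0.6375 -0.1182  0.012 ]
 [ 0.5301 -0.1222  0.012 ]
 [ 0.5084  0.3435  0.012 ]]
```

View pics/w1.png

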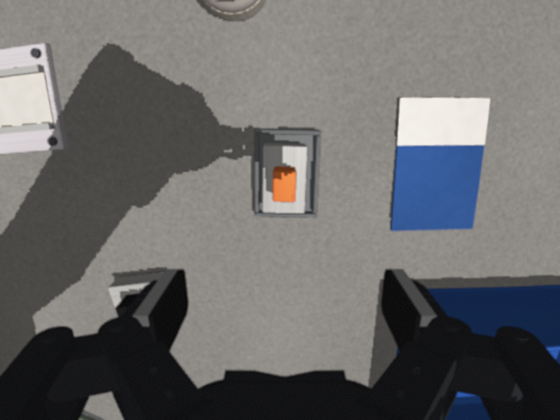

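The wrist view shows the tray around (287,173), the orange bar around (285,184), and the spare block on the left near (140,290). I'll measure those now.

```bash
python3 - <<'E'
from h import *
im=load('w1'); p=im['pixels']; h=cv2.cvtColor(p,cv2.COLOR_RGB2HSV)
m=cv2.inRange(h,(3,150,100),(20,255,255)); m[:,:230]=0;m[:,340:]=0;m[260:]=0
c=max(cv2.findContours(m,0,1)[0],key=cv2.contourArea); print(cv2.boundingRect(c),cv2.boxPoints(cv2.minAreaRect(c)).round(1).tolist())
for y in(170,178,195,205): print('row',y,[(x,p[y,x].tolist()) for x in range(270,302,2)] if y==178 else '')
print('bar top',ray(im,cv2.boxPoints(cv2.minAreaRect(c)),.065).round(4).tolist())
g=cv2.cvtColor(p,cv2.COLOR_RGB2GRAY)
# tray outer
print('col290',list(zip(range(122,222),g[122:222,297])))
print('row200',list(zip(range(248,326),g[200,248:326])))
E
```

```text
(273, 170, 23, 31) [[273.0, 170.0], [295.0, 170.0], [295.0, 200.0], [273.0, 200.0]]
row 170 
row 178 [(270, [99, 99, 98]), (272, [114, 91, 83]), (274, [161, 85, 43]), (276, [177, 95, 48]), (278, [162, 86, 44]), (280, [144, 75, 38]), (282, [233, 131, 69]), (284, [241, 143, 76]), (286, [240, 143, 77]), (288, [240, 144, 78]), (290, [240, 146, 78]), (292, [240, 148, 79]), (294, [235, 139, 77]), (296, [197, 167, 154]), (298, [213, 211, 209]), (300, [210, 207, 203])]
row 195 
row 205 
bar top [[0.513, -0.3573, 0.065], [0.5129, -0.3776, 0.065], [0.4841, -0.3778, 0.065], [0.4842, -0.3569, 0.065]]
col290 [(122, np.uint8(140)), (123, np.uint8(141)), (124, np.uint8(143)), (125, np.uint8(145)), (126, np.uint8(139)), (127, np.uint8(113)), (128, np.uint8(82)), (129, np.uint8(71)), (130, np.uint8(90)), (131, np.uint8(111)), (132, np.uint8(118)), (133, np.uint8(112)), (134, np.uint8(107)), (135, np.uint8(117)), (136, np.uint8(127)), (137, np.uint8(127)), (138, np.uint8(128)), (139, np.uint8(128)), (140, np.uint8(118)), (141, np.uint8(89)), (142, np.uint8(64)), (143, np.uint8(63)), (144, np.uint8(69)
[... 2707 characters left out ...]
 (294, np.uint8(158)), (295, np.uint8(174)), (296, np.uint8(198)), (297, np.uint8(208)), (298, np.uint8(207)), (299, np.uint8(205)), (300, np.uint8(205)), (301, np.uint8(205)), (302, np.uint8(203)), (303, np.uint8(197)), (304, np.uint8(173)), (305, np.uint8(134)), (306, np.uint8(119)), (307, np.uint8(124)), (308, np.uint8(124)), (309, np.uint8(108)), (310, np.uint8(77)), (311, np.uint8(57)), (312, np.uint8(56)), (313, np.uint8(73)), (314, np.uint8(100)), (315, np.uint8(118)), (316, np.uint8(122)), (317, np.uint8(126)), (318, np.uint8(138)), (319, np.uint8(144)), (320, np.uint8(147)), (321, np.uint8(144)), (322, np.uint8(142)), (323, np.uint8(140)), (324, np.uint8(141)), (325, np.uint8(142))]
```

```bash
python3 - <<'E'
from h import *
p=load('w1')['pixels'][115:230,240:335]
cv2.imwrite('pics/c2.png',cv2.resize(p,None,fx=5,fy=5,interpolation=cv2.INTER_NEAREST)[:,:,::-1])
E
```

```text
(no output)
```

View pics/c2.png

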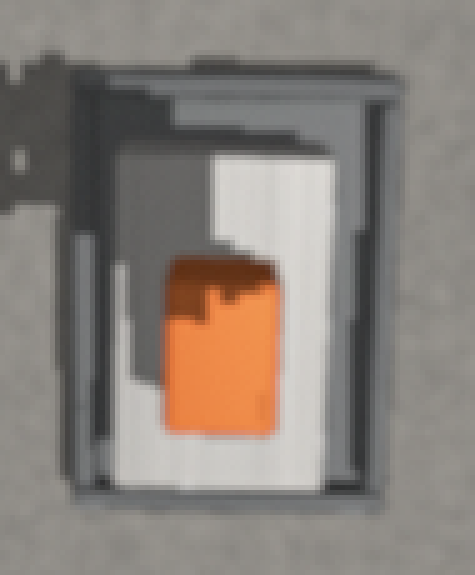

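The crop shows the block's top face between crop (113,152) and (323,490), the bar top at (165–278, 258–435), and the tray rim at (75–408, 75–505).

```bash
python3 - <<'E'
from h import *
im=load('w1')
f=lambda a,z: ray(im,np.array(a,float)/5+[240-.5,115-.5],z)
for n,a,z in(('block top',[(113,152),(337,152),(323,490),(108,490)],.035),('tray outer rim',[(75,75),(408,78),(382,494),(74,494)],.016),('bar top',[(165,258),(280,258),(277,435),(165,435)],.065)):
    X=f(a,z); print(n,X.round(4)[:,:2].tolist(),'mean',X.mean(0).round(4),'sides',np.linalg.norm(X-np.roll(X,-1,0),axis=1).round(4))
E
```

```text
block top [[0.5329, -0.3457], [0.5327, -0.3903], [0.4623, -0.3884], [0.4624, -0.3432]] mean [ 0.4976 -0.3669  0.035 ] sides [0.0446 0.0705 0.0453 0.0705]
tray outer rim [[0.5468, -0.3369], [0.546, -0.4061], [0.4553, -0.4028], [0.4556, -0.3342]] mean [ 0.5009 -0.37    0.016 ] sides [0.0692 0.0908 0.0686 0.0913]
bar top [[0.5166, -0.3568], [0.5165, -0.378], [0.4827, -0.3777], [0.4827, -0.3564]] mean [ 0.4996 -0.3672  0.065 ] sides [0.0212 0.0339 0.0213 0.0339]
```

>>> send_rows:
  deltas:
    - {"linear": [0.004,0,0.04],"rotation": [0,0,0.03]}
    - {"linear": [0.004,0,0.08],"rotation": [0,0,0.03]}
    - {"linear": [0.004,0,0.12],"rotation": [0,0,0.03]}
    - {"linear": [0.004,0,0.15],"rotation": [0,0,0.03]}
    - {"linear": [0.004,0,0.17],"rotation": [0,0,0.03]}
    - {"linear": [0.004,0,0.18],"rotation": [0,0,0.03]}
    - {"linear": [0.004,0,0.19],"rotation": [0,0,0.03]}
    - {"linear": [0.004,0,0.19],"rotation": [0,0,0.03]}
    - {"linear": [0.004,0,0.19],"rotation": [0,0,0.03]}

```text
clock: 1.98
eef_pos: [0.4989, -0.3672, 0.0608]
eef_rot: [3.141, -0.001, -0.032]
force: [-0.0, 0.2, -0.3]
width: 0.0853
finger_force: 0.0
```

>>> send_rows:
  deltas:
    - {"linear": [0,0,0],"rotation": [0,0,0]}
    - {"linear": [0,0,0],"rotation": [0,0,0]}
    - {"linear": [0,0,0],"rotation": [0,0,0]}
    - {"linear": [0,0,0],"rotation": [0,0,0]}
    - {"linear": [0,0,0],"rotation": [0,0,0]}
    - {"linear": [0,0,0],"rotation": [0,0,0]}
    - {"linear": [0,0,0],"rotation": [0,0,0]}
    - {"linear": [0,0,0],"rotation": [0,0,0]}
    - {"linear": [0,0,0],"rotation": [0,0,0]}
    - {"linear": [0,0,0],"rotation": [0,0,0]}
  hand: 0
  force: 60

```text
clock: 2.82
eef_pos: [0.499, -0.3668, 0.0605]
eef_rot: [3.141, -0.0, -0.031]
force: [-1.4, -0.5, 4.9]
width: 0.0207
finger_force: 58.7
```

>>> send_rows:
  deltas:
    - {"linear": [0,0,-0.015],"rotation": [0,0,0]}
    - {"linear": [0,0,-0.045],"rotation": [0,0,0]}
    - {"linear": [0,0,-0.085],"rotation": [0,0,0]}
    - {"linear": [0,0,-0.125],"rotation": [0,0,0]}
    - {"linear": [0.003,-0.015,-0.16],"rotation": [0,0,-0.06]}
    - {"linear": [0.008,-0.04,-0.18],"rotation": [0,0,-0.18]}
    - {"linear": [0.013,-0.065,-0.19],"rotation": [0,0,-0.3]}
    - {"linear": [0.018,-0.09,-0.19],"rotation": [0,0,-0.42]}
    - {"linear": [0.023,-0.115,-0.19],"rotation": [0,0,-0.54]}
    - {"linear": [0.028,-0.14,-0.19],"rotation": [0,0,-0.66]}
    - {"linear": [0.034,-0.165,-0.19],"rotation": [0,0,-0.78]}
    - {"linear": [0.04,-0.19,-0.19],"rotation": [0,0,-0.9]}
    - {"linear": [0.046,-0.215,-0.19],"rotation": [0,0,-1.02]}
    - {"linear": [0.052,-0.24,-0.19],"rotation": [0,0,-1.14]}
    - {"linear": [0.057,-0.265,-0.19],"rotation": [0,0,-1.26]}
    - {"linear": [0.062,-0.29,-0.19],"rotation": [0,0,-1.38]}
    - {"linear": [0.067,-0.31,-0.19],"rotation": [0,0,-1.5]}
    - {"linear": [0.071,-0.334,-0.19],"rotation": [0,0,-1.6]}
    - {"linear": [0.071,-0.334,-0.19],"rotation": [0,0,-1.643]}
    - {"linear": [0.071,-0.334,-0.19],"rotation": [0,0,-1.643]}

```text
clock: 4.48
eef_pos: [0.58, -0.0336, 0.2495]
eef_rot: [-3.141, -0.001, 1.616]
force: [-0.9, -0.8, -6.4]
width: 0.0208
finger_force: 60.6
```

>>> send_rows:
  deltas:
    - {"linear": [0,0,0],"rotation": [0,0,0]}
    - {"linear": [0,0,0],"rotation": [0,0,0]}
    - {"linear": [0,0,0],"rotation": [0,0,0]}

```text
clock: 4.73
eef_pos: [0.58, -0.0358, 0.2499]
eef_rot: [-3.141, 0.0, 1.609]
force: [-0.0, -1.1, -4.6]
width: 0.0209
finger_force: 60.6
```

```bash
python3 - <<'E'
from h import *
s=status.sense(); print({k:np.round(s[k],4) for k in ('clock','eef_pos','eef_rot','width','q','force')})
im=grab('wrist','w2')
E
```

```text
{'clock': np.float64(4.7333), 'eef_pos': array([ 0.58  , -0.0358,  0.2499]), 'eef_rot': array([-3.1412e+00,  4.0000e-04,  1.6093e+00]), 'width': np.float64(0.0209), 'q': array([ 0.2998,  0.4863, -0.4785,  1.7013,  0.2562,  1.0169, -0.2288]), 'force': array([-0.0239, -1.1161, -4.6008])}
```

View pics/w2.png

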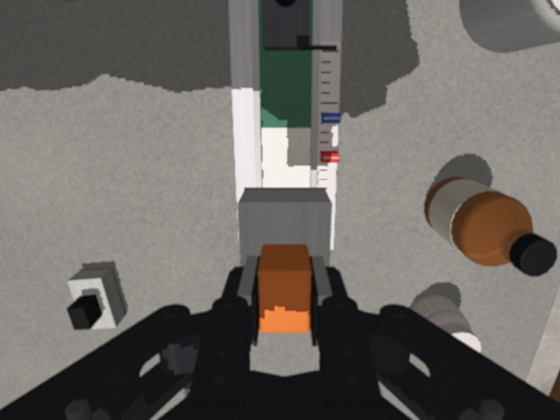

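The wrist view shows the block held over the panel. The pointer is at row 47 (columns 310–337), the blue clip at (330,118), the red clip at (330,156), and the base edges at columns about 231 and 341.

```bash
python3 - <<'E'
from h import *
im=load('w2'); p=im['pixels']; h=cv2.cvtColor(p,cv2.COLOR_RGB2HSV); g=cv2.cvtColor(p,cv2.COLOR_RGB2GRAY).astype(int)
red=cv2.inRange(h,(0,130,60),(8,255,255))|cv2.inRange(h,(172,130,60),(180,255,255)); blue=cv2.inRange(h,(105,120,40),(125,255,255))
for n,m in(('red',red),('blue',blue)):
    m=m.copy(); m[:,:300]=0;m[:,360:]=0;m[200:]=0
    y,x=np.nonzero(m); print(n,x.min(),x.max(),y.min(),y.max(),[(r_,int((y==r_).sum()),h[r_,330].tolist()) for r_ in range(y.min(),y.max()+1)])
print('ptr col',[(c,[int(g[r_,c]) for r_ in range(42,54)]) for c in(315,322,328,334)])
for r_ in (30,60,100,140,180): print(r_,'L',list(g[r_,226:268]),'R',list(g[r_,306:346]))
E
```

```text
red 321 338 152 161 [(152, 17, [0, 183, 103]), (153, 18, [1, 202, 126]), (154, 18, [1, 204, 140]), (155, 18, [1, 191, 144]), (156, 10, [1, 128, 141]), (157, 2, [3, 68, 138]), (158, 2, [2, 92, 141]), (159, 18, [1, 164, 157]), (160, 18, [1, 196, 178]), (161, 17, [1, 154, 181])]
blue 322 339 114 121 [(114, 17, [110, 182, 98]), (115, 18, [109, 179, 101]), (116, 8, [112, 113, 104]), (117, 0, [117, 45, 108]), (118, 0, [118, 35, 108]), (119, 1, [114, 91, 104]), (120, 17, [110, 171, 100]), (121, 16, [110, 178, 96])]
ptr col [(315, [109, 107, 95, 68, 37, 24, 24, 58, 95, 109, 110, 110]), (322, [126, 124, 112, 82, 43, 23, 22, 47, 73, 92, 116, 126]), (328, [128, 126, 114, 82, 45, 22, 21, 36, 54, 75, 110, 125]), (334, [127, 126, 114, 86, 46, 22, 20, 33, 51, 75, 108, 124])]
30 L [np.int64(74), np.int64(74), np.int64(83), np.int64(101), np.int64(114), np.int64(120), np.int64(120), np.int64(120), np.int64(119), np.int64(119), np.int64(119), np.int64(121), np.int64(121), np.int64(121), np.int64(120), np.int64(120), np.int64(119), np.int64(119), np.int64(119), np.int64(118), np.int64(122), np.int64(12
[... 5096 characters left out ...]
4(199), np.int64(202), np.int64(235), np.int64(244), np.int64(243), np.int64(243), np.int64(243)] R [np.int64(243), np.int64(243), np.int64(241), np.int64(227), np.int64(201), np.int64(204), np.int64(215), np.int64(215), np.int64(214), np.int64(211), np.int64(199), np.int64(189), np.int64(207), np.int64(223), np.int64(224), np.int64(222), np.int64(222), np.int64(222), np.int64(221), np.int64(221), np.int64(222), np.int64(228), np.int64(234), np.int64(235), np.int64(235), np.int64(235), np.int64(235), np.int64(235), np.int64(233), np.int64(220), np.int64(182), np.int64(151), np.int64(148), np.int64(149), np.int64(149), np.int64(150), np.int64(153), np.int64(152), np.int64(151), np.int64(149)]
```

```bash
python3 - <<'E'
from h import *
p=load('w2')['pixels'][0:200,220:360]
cv2.imwrite('pics/c3.png',cv2.resize(p,(560,800)[::1],interpolation=cv2.INTER_NEAREST)[:600,:,::-1])
E
```

```text
(no output)
```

View pics/c3.png

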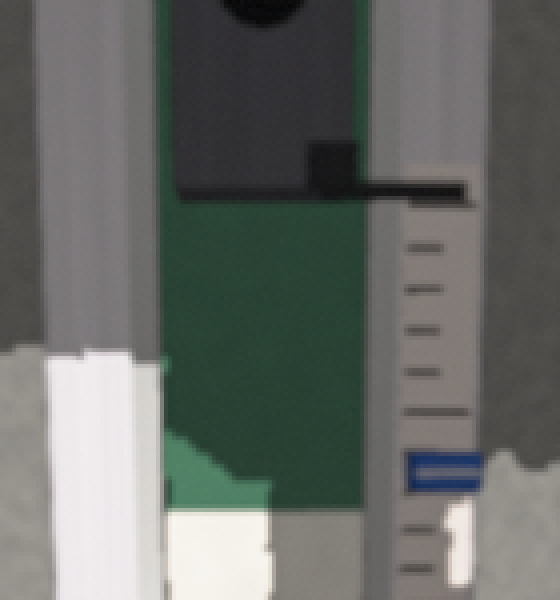

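```bash
python3 - <<'E'
from h import *
im=load('w2')
L=ray(im,[(228.7,30),(230.2,60),(231.8,100),(233.6,140),(235.2,180)],.012)
R=ray(im,[(341.7,30),(340.5,60),(338.8,100),(337.8,140),(336,180)],.012)
def fit(P): a,b=np.polyfit(P[:,1],P[:,0],1); return a,b
(a1,b1),(a2,b2)=fit(L),fit(R); a=(a1+a2)/2; b=(b1+b2)/2
print('slopes',a1,a2,'width',np.hypot(1,0)*(b2-b1+(a2-a1)*0)/np.hypot(1,a),'centre line x=',b,'+',a,'y')
u=np.array([-abs(a) if a<0 else a,1,0]);u/=np.linalg.norm(u); o=np.array([b,0,0]); v=np.array([-u[1],u[0],0])
f=lambda n,uv,z: print(n,(X:=ray(im,[uv],z)[0]).round(4),'s',((X-o)@u).round(4),'lat',((X-o)@v).round(4))
f('red',(329.5,157.2),.03);f('blue',(330.5,118),.03);f('ptr',(326,47.5),.031);f('facetop',(285,46.7),.036);f('facebot',(285,50.2),.016)
for n,r_ in((0,50.8),(10,61.9),(20,72.2),(30,82.5),(40,92.8),(50,102.7),(80,132.3),(90,142)): f('tick%d'%n,(328,r_),.0125)
f('railL',(260,140),.022);f('railR',(310.2,140),.022)
f('postedge',(286,6),.096)
E
```

```text
slopes -0.0444451430817211 -0.03863689101880842 width 0.11041889631962343 centre line x= 0.5798696782317687 + -0.041541017050264764 y
red [ 0.625  -0.0084  0.03  ] s -0.0102 lat -0.0448
blue [0.6232 0.0306 0.03  ] s 0.0288 lat -0.0446
ptr [0.6143 0.0956 0.031 ] s 0.0941 lat -0.0384
facetop [0.5756 0.0938 0.036 ] s 0.0939 lat 0.0003
facebot [0.5757 0.0938 0.016 ] s 0.0939 lat 0.0003
tick0 [0.6185 0.0956 0.0125] s 0.0939 lat -0.0426
tick10 [0.6192 0.0851 0.0125] s 0.0834 lat -0.0428
tick20 [0.6198 0.0752 0.0125] s 0.0735 lat -0.0431
tick30 [0.6205 0.0653 0.0125] s 0.0635 lat -0.0433
tick40 [0.6212 0.0552 0.0125] s 0.0534 lat -0.0436
tick50 [0.6219 0.0454 0.0125] s 0.0436 lat -0.0438
tick80 [0.624  0.0154 0.0125] s 0.0135 lat -0.0447
tick90 [0.6247 0.0053 0.0125] s 0.0034 lat -0.045
railL [0.5533 0.0055 0.022 ] s 0.0066 lat 0.0263
railR [0.6049 0.0075 0.022 ] s 0.0064 lat -0.0254
postedge [0.5755 0.113  0.096 ] s 0.1131 lat -0.0004
```

>>> send_rows:
  deltas:
    - {"linear": [0.02,0.001,0.02],"rotation": [0,0,0]}
    - {"linear": [0.04,0.001,0.05],"rotation": [0,0,0]}
    - {"linear": [0.06,0.001,0.08],"rotation": [0,0,0]}
    - {"linear": [0.075,0.001,0.11],"rotation": [0,0,-0.003]}
    - {"linear": [0.08,0.001,0.135],"rotation": [0,0,-0.003]}
    - {"linear": [0.08,0.001,0.15],"rotation": [0,0,-0.003]}
    - {"linear": [0.08,0.001,0.162],"rotation": [0,0,-0.003]}
    - {"linear": [0.08,0.001,0.168],"rotation": [0,0,-0.003]}
    - {"linear": [0.08,0.001,0.172],"rotation": [0,0,-0.003]}
    - {"linear": [0.08,0.001,0.175],"rotation": [0,0,-0.003]}
    - {"linear": [0.08,0.001,0.178],"rotation": [0,0,-0.003]}
    - {"linear": [0.08,0.001,0.178],"rotation": [0,0,-0.003]}
    - {"linear": [0.08,0.001,0.178],"rotation": [0,0,-0.003]}

```text
clock: 5.87
eef_pos: [0.5782, 0.0448, 0.0725]
eef_rot: [3.141, 0.0, 1.614]
force: [0.1, -0.1, -5.8]
width: 0.0212
finger_force: 60.5
```

>>> send_rows:
  deltas:
    - {"linear": [0,0,0.001],"rotation": [0,0,0]}
    - {"linear": [0,0,0.002],"rotation": [0,0,0]}
    - {"linear": [0,0,0.003],"rotation": [0,0,0]}
    - {"linear": [0,0,0.003],"rotation": [0,0,0]}

```text
clock: 6.2
eef_pos: [0.5782, 0.045, 0.0695]
eef_rot: [3.141, 0.0, 1.615]
force: [-1.2, -0.9, 1.1]
width: 0.0209
finger_force: 61.6
```

>>> send_rows:
  deltas:
    - {"linear": [0.003,0,0],"rotation": [0,0,0]}
    - {"linear": [0.006,0,0],"rotation": [0,0,0]}
    - {"linear": [0.009,0,0],"rotation": [0,0,0]}
    - {"linear": [0.011,0,0],"rotation": [0,0,0]}
    - {"linear": [0.011,0,0],"rotation": [0,0,0]}

```text
clock: 6.62
eef_pos: [0.578, 0.0558, 0.0695]
eef_rot: [3.14, 0.001, 1.615]
force: [0.8, -3.6, 2.5]
width: 0.0207
finger_force: 61.8
```

>>> send_rows:
  deltas:
    - {"linear": [0.001,0,0],"rotation": [0,0,0]}
    - {"linear": [0.001,0,0],"rotation": [0,0,0]}

```text
clock: 6.78
eef_pos: [0.578, 0.0563, 0.0695]
eef_rot: [3.141, 0.001, 1.614]
force: [1.7, -6.3, 5.2]
width: 0.0206
finger_force: 62.0
```

>>> send_rows:
  deltas:
    - {"linear": [0.001,0,0],"rotation": [0,0,0]}
    - {"linear": [0.001,0,0],"rotation": [0,0,0]}

```text
clock: 6.95
eef_pos: [0.578, 0.0571, 0.0695]
eef_rot: [3.14, 0.001, 1.614]
force: [1.1, -7.5, 4.4]
width: 0.021
finger_force: 62.3
```

>>> send_rows:
  deltas:
    - {"linear": [0.001,0,0],"rotation": [0,0,0]}
    - {"linear": [0.001,0,0],"rotation": [0,0,0]}

```text
clock: 7.12
eef_pos: [0.5779, 0.0581, 0.0695]
eef_rot: [3.14, 0.001, 1.614]
force: [1.9, -7.3, 5.3]
width: 0.0209
finger_force: 62.1
```

>>> send_rows:
  deltas:
    - {"linear": [0.001,0,0],"rotation": [0,0,0]}
    - {"linear": [0.001,0,0],"rotation": [0,0,0]}

```text
clock: 7.28
eef_pos: [0.5779, 0.0591, 0.0695]
eef_rot: [3.14, 0.001, 1.614]
force: [2.0, -6.7, 6.8]
width: 0.0209
finger_force: 62.1
```

>>> send_rows:
  deltas:
    - {"linear": [0.001,0,0],"rotation": [0,0,0]}
    - {"linear": [0.001,0,0],"rotation": [0,0,0]}

```text
clock: 7.45
eef_pos: [0.5778, 0.0601, 0.0695]
eef_rot: [3.14, 0.001, 1.614]
force: [1.1, -7.2, 6.7]
width: 0.0208
finger_force: 62.1
```

>>> send_rows:
  deltas:
    - {"linear": [0.001,0,0],"rotation": [0,0,0]}
    - {"linear": [0.001,0,0],"rotation": [0,0,0]}

```text
clock: 7.62
eef_pos: [0.5778, 0.0609, 0.0695]
eef_rot: [3.141, 0.001, 1.614]
force: [1.8, -7.5, 4.8]
width: 0.021
finger_force: 62.2
```

>>> send_rows:
  deltas:
    - {"linear": [0.001,0,0],"rotation": [0,0,0]}
    - {"linear": [0.001,0,0],"rotation": [0,0,0]}

```text
clock: 7.78
eef_pos: [0.5778, 0.0611, 0.0695]
eef_rot: [3.141, 0.002, 1.613]
force: [-0.1, -11.7, 8.8]
width: 0.0209
finger_force: 62.3
```

>>> send_rows:
  deltas:
    - {"linear": [0.001,0,0],"rotation": [0,0,0]}
    - {"linear": [0.001,0,0],"rotation": [0,0,0]}

```text
clock: 7.95
eef_pos: [0.5778, 0.0612, 0.0696]
eef_rot: [3.141, 0.003, 1.613]
force: [0.9, -15.2, 9.8]
width: 0.0209
finger_force: 62.6
```

>>> send_rows:
  deltas:
    - {"linear": [-0.002,0,0],"rotation": [0,0,0]}
    - {"linear": [-0.002,0,-0.0005],"rotation": [0,0,0]}
    - {"linear": [-0.002,0,-0.0005],"rotation": [0,0,0]}

```text
clock: 8.2
eef_pos: [0.5777, 0.061, 0.0696]
eef_rot: [3.141, 0.001, 1.614]
force: [4.1, -7.0, -2.4]
width: 0.0208
finger_force: 61.1
```

```bash
python3 - <<'E'
from h import *
im=grab('wrist','w3'); s=status.sense(); print(s['eef_pos'],s['force'])
p=im['pixels'][:330,200:380]; cv2.imwrite('pics/c4.png',cv2.resize(p,None,fx=1.8,fy=1.8)[:,:,::-1])
E
```

```text
[0.57767032 0.06104259 0.06961603] [ 3.28849092 -7.45072836 -1.02933558]
```

View pics/c4.png

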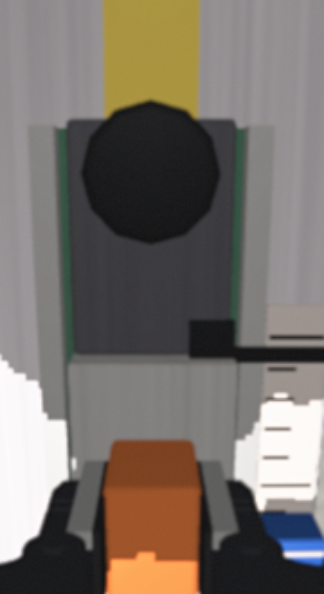

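The block is seated against the slide face, whose edge is at crop row 355, with no visible gap. Next I release it and go over to the post.

>>> send_rows:
  deltas:
    - {"linear": [-0.001,0,0],"rotation": [0,0,0]}
    - {"linear": [-0.001,0,0],"rotation": [0,0,0]}
    - {"linear": [-0.001,0,0],"rotation": [0,0,0]}
    - {"linear": [-0.001,0,0],"rotation": [0,0,0]}
    - {"linear": [-0.001,0,0],"rotation": [0,0,0]}
  hand: 0.06

```text
clock: 8.67
eef_pos: [0.5772, 0.0613, 0.0695]
eef_rot: [3.142, -0.0, 1.615]
force: [-0.2, 1.4, 0.1]
width: 0.0599
finger_force: 0.0
```

>>> send_rows:
  deltas:
    - {"linear": [0,0,-0.01],"rotation": [0,0,0]}
    - {"linear": [0,0,-0.035],"rotation": [0,0,0]}
    - {"linear": [0,0,-0.06],"rotation": [0,0,0]}
    - {"linear": [0,0,-0.075],"rotation": [0,0,0]}
    - {"linear": [0.01,0,-0.08],"rotation": [0,0,0]}
    - {"linear": [0.03,0,-0.08],"rotation": [0,0,0]}
    - {"linear": [0.055,0,-0.08],"rotation": [0,0,0]}
    - {"linear": [0.07,0,-0.08],"rotation": [0,0,0]}
    - {"linear": [0.078,0,-0.08],"rotation": [0,0,0]}
    - {"linear": [0.078,0,-0.08],"rotation": [0,0,0]}
    - {"linear": [0.078,0,-0.08],"rotation": [0,0,0]}

```text
clock: 9.58
eef_pos: [0.5737, 0.1386, 0.1493]
eef_rot: [-3.141, 0.0, 1.615]
force: [0.3, -0.7, -0.3]
width: 0.06
finger_force: 0.0
```

>>> send_rows:
  deltas:
    - {"linear": [0,0,0.02],"rotation": [0,0,0]}
    - {"linear": [0,0,0.045],"rotation": [0,0,0]}
    - {"linear": [0,0,0.065],"rotation": [0,0,0]}
    - {"linear": [0,0,0.074],"rotation": [0,0,0]}
    - {"linear": [0,0,0.074],"rotation": [0,0,0]}
    - {"linear": [0,0,0.074],"rotation": [0,0,0]}

```text
clock: 10.08
eef_pos: [0.574, 0.1383, 0.0759]
eef_rot: [-3.141, 0.0, 1.614]
force: [0.4, -0.2, -0.1]
width: 0.0597
finger_force: 0.0
```

>>> send_rows:
  deltas:
    - {"linear": [0,0,0],"rotation": [0,0,0]}
    - {"linear": [0,0,0],"rotation": [0,0,0]}
    - {"linear": [0,0,0],"rotation": [0,0,0]}
    - {"linear": [0,0,0],"rotation": [0,0,0]}
    - {"linear": [0,0,0],"rotation": [0,0,0]}
    - {"linear": [0,0,0],"rotation": [0,0,0]}
    - {"linear": [0,0,0],"rotation": [0,0,0]}
    - {"linear": [0,0,0],"rotation": [0,0,0]}
  hand: 0
  force: 70

```text
clock: 10.75
eef_pos: [0.5741, 0.1389, 0.0766]
eef_rot: [3.141, 0.0, 1.615]
force: [-3.2, 0.5, 11.5]
width: 0.0204
finger_force: 67.9
```

```bash
python3 - <<'E'
from h import *
im=grab('wrist','w4'); s=status.sense(); print(s['eef_pos'],s['force'],s['width'])
im=grab('top','t4')
E
```

```text
[0.57410964 0.13891048 0.07657511] [-3.92123944 -1.06122096 10.52500292] 0.020574846334822424
```

>>> send_rows:
  deltas:
    - {"linear": [-0.002,0,0],"rotation": [0,0,0]}
    - {"linear": [-0.005,0,0],"rotation": [0,0,0]}
    - {"linear": [-0.01,0,0],"rotation": [0,0,0]}
    - {"linear": [-0.016,0,0],"rotation": [0,0,0]}
    - {"linear": [-0.022,0,0],"rotation": [0,0,0]}
    - {"linear": [-0.028,0,0],"rotation": [0,0,0]}
    - {"linear": [-0.034,0,0],"rotation": [0,0,0]}
    - {"linear": [-0.04,0,0],"rotation": [0,0,0]}
    - {"linear": [-0.046,0,0],"rotation": [0,0,0]}
    - {"linear": [-0.052,0,0],"rotation": [0,0,0]}
    - {"linear": [-0.058,0,0],"rotation": [0,0,0]}
    - {"linear": [-0.064,0,0],"rotation": [0,0,0]}
    - {"linear": [-0.07,0,0],"rotation": [0,0,0]}
    - {"linear": [-0.076,0,0],"rotation": [0,0,0]}
    - {"linear": [-0.082,0,0],"rotation": [0,0,0]}
    - {"linear": [-0.088,0,0],"rotation": [0,0,0]}
    - {"linear": [-0.092,0,0],"rotation": [0,0,0]}
    - {"linear": [-0.095,0,0],"rotation": [0,0,0]}
    - {"linear": [-0.097,0,0],"rotation": [0,0,0]}
    - {"linear": [-0.098,0,0],"rotation": [0,0,0]}

```text
clock: 12.52
eef_pos: [0.5782, 0.0431, 0.0766]
eef_rot: [3.14, -0.002, 1.616]
force: [-5.9, 11.8, 10.6]
width: 0.0205
finger_force: 68.5
```

>>> send_rows:
  deltas:
    - {"linear": [0,0,0],"rotation": [0,0,0]}
    - {"linear": [0,0,0],"rotation": [0,0,0]}

```text
clock: 12.68
eef_pos: [0.5782, 0.043, 0.0766]
eef_rot: [3.141, -0.002, 1.616]
force: [-7.1, 10.0, 11.3]
width: 0.0202
finger_force: 68.4
```

```bash
python3 - <<'E'
from h import *
im=grab('wrist','w5'); s=status.sense(); print(s['eef_pos'],s['eef_rot'],s['force'],s['width'])
p=im['pixels'][100:350,160:400]; cv2.imwrite('pics/c5.png',cv2.resize(p,None,fx=2.4,fy=2.4)[:,:,::-1])
E
```

```text
[0.57820291 0.0430118  0.07659511] [ 3.14053541e+00 -2.03333913e-03  1.61616202e+00] [-5.37495067  9.79260601 11.71189553] 0.02063401583100604
```

View pics/c5.png

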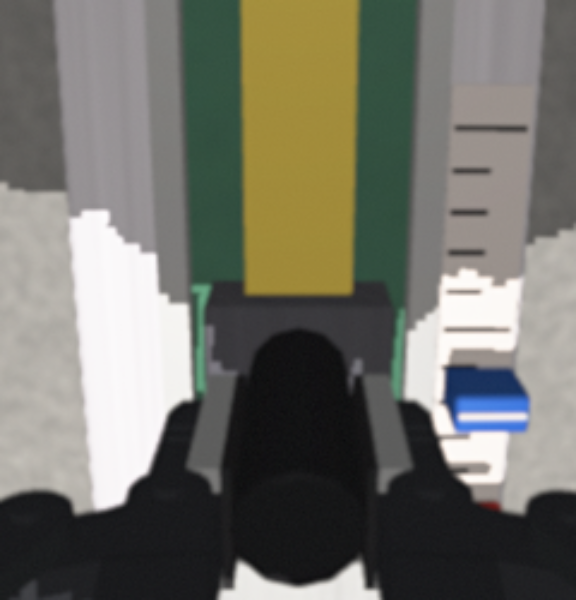

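The wrist view shows the slide pulled past the blue clip, which is at crop (488,400); the red one is just coming in at (490,505). By the TCP, 8 mm is left to pull.

>>> send_rows:
  deltas:
    - {"linear": [-0.002,0,0],"rotation": [0,0,0]}
    - {"linear": [-0.005,0,0],"rotation": [0,0,0]}
    - {"linear": [-0.007,0,0],"rotation": [0,0,0]}
    - {"linear": [-0.008,0,0],"rotation": [0,0,0]}
    - {"linear": [-0.008,0,0],"rotation": [0,0,0]}
    - {"linear": [-0.008,0,0],"rotation": [0,0,0]}

```text
clock: 13.23
eef_pos: [0.5785, 0.0351, 0.0766]
eef_rot: [3.141, -0.002, 1.616]
force: [-5.6, 10.2, 11.0]
width: 0.0203
finger_force: 68.4
```

```bash
python3 - <<'E'
from h import *
s=status.sense(); print(s['eef_pos'])
a=grab('top','t6');b=grab('scene','s6')
A=cv2.resize(a['pixels'][175:240,220:320],(800,520)[:2],interpolation=cv2.INTER_CUBIC)[:270]
B=cv2.resize(b['pixels'][190:260,240:360],(570,330),interpolation=cv2.INTER_CUBIC)
C=np.zeros((600,800,3),np.uint8);C[:270]=A;C[270:,:570]=B;cv2.imwrite('pics/c6.png',C[:,:,::-1])
E
```

```text
[0.57850271 0.03511084 0.07657476]
```

View pics/c6.png

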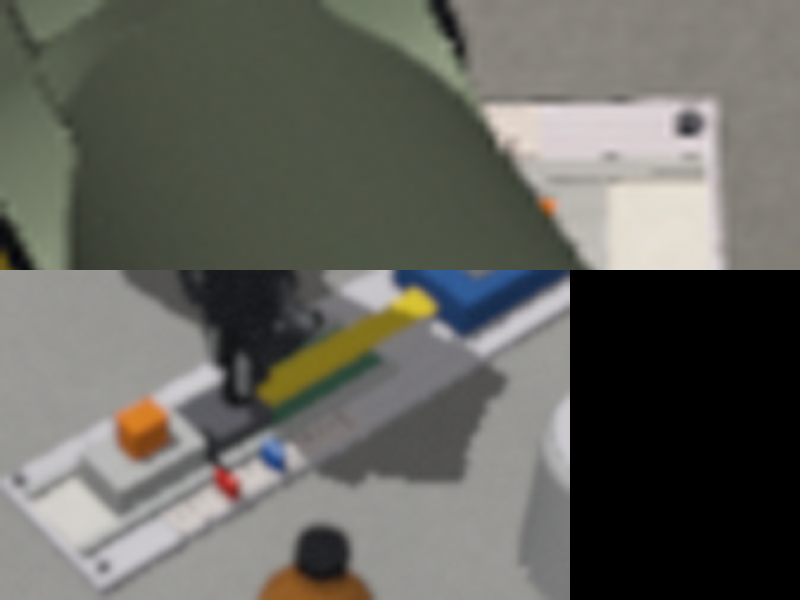

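The scene view shows the block against the slide with the pointer at about (215,460), beside the red clip at (228,482). The TCP travel is 103.9 mm against a 104.1 mm target, so I ease it home.

>>> send_rows:
  deltas:
    - {"linear": [0,0,0],"rotation": [0,0,0]}
    - {"linear": [0,0,0],"rotation": [0,0,0]}
    - {"linear": [0.002,0,0],"rotation": [0,0,0]}
    - {"linear": [0.005,0,0],"rotation": [0,0,0]}
    - {"linear": [0.01,0,0],"rotation": [0,0,0]}
    - {"linear": [0.016,0,0],"rotation": [0,0,0]}
    - {"linear": [0.022,0,0],"rotation": [0,0,0]}
    - {"linear": [0.028,0,0],"rotation": [0,0,0]}
    - {"linear": [0.034,0,0],"rotation": [0,0,0]}
    - {"linear": [0.04,0,0],"rotation": [0,0,0]}
    - {"linear": [0.046,0,0],"rotation": [0,0,0]}
    - {"linear": [0.052,0,0],"rotation": [0,0,0]}
    - {"linear": [0.058,0,0],"rotation": [0,0,0]}
    - {"linear": [0.064,0,0],"rotation": [0,0,0]}
    - {"linear": [0.07,0,0],"rotation": [0,0,0]}
    - {"linear": [0.076,0,0],"rotation": [0,0,0]}
    - {"linear": [0.082,0,0],"rotation": [0,0,0]}
    - {"linear": [0.087,0,0],"rotation": [0,0,0]}
    - {"linear": [0.091,0,0],"rotation": [0,0,0]}
    - {"linear": [0.094,0,0],"rotation": [0,0,0]}

```text
clock: 15.0
eef_pos: [0.5746, 0.1283, 0.0766]
eef_rot: [3.14, -0.001, 1.616]
force: [-2.8, 2.8, 9.5]
width: 0.0208
finger_force: 68.2
```

>>> send_rows:
  deltas:
    - {"linear": [0.003,0,0],"rotation": [0,0,0]}
    - {"linear": [0.006,0,0],"rotation": [0,0,0]}
    - {"linear": [0.009,0,0],"rotation": [0,0,0]}
    - {"linear": [0.011,0,0],"rotation": [0,0,0]}
    - {"linear": [0.012,0,0],"rotation": [0,0,0]}
    - {"linear": [0.012,0,0],"rotation": [0,0,0]}

```text
clock: 15.5
eef_pos: [0.5741, 0.1389, 0.0766]
eef_rot: [3.141, 0.0, 1.615]
force: [-2.7, -1.9, 10.6]
width: 0.0205
finger_force: 68.5
```

>>> send_rows:
  deltas:
    - {"linear": [0,0,0],"rotation": [0,0,0]}
    - {"linear": [0,0,0],"rotation": [0,0,0]}
    - {"linear": [0,0,0],"rotation": [0,0,0]}
    - {"linear": [0,0,0],"rotation": [0,0,0]}
    - {"linear": [0,0,0],"rotation": [0,0,0]}
  hand: 0.06

```text
clock: 15.92
eef_pos: [0.5738, 0.1389, 0.0755]
eef_rot: [-3.142, -0.0, 1.615]
force: [0.2, 0.3, -0.6]
width: 0.06
finger_force: 0.0
```

>>> send_rows:
  deltas:
    - {"linear": [0,0,-0.01],"rotation": [0,0,0]}
    - {"linear": [0,0,-0.035],"rotation": [0,0,0]}
    - {"linear": [0,0,-0.06],"rotation": [0,0,0]}
    - {"linear": [0,0,-0.075],"rotation": [0,0,0]}
    - {"linear": [-0.015,0,-0.08],"rotation": [0,0,0]}
    - {"linear": [-0.045,0,-0.08],"rotation": [0,0,0]}
    - {"linear": [-0.08,0,-0.08],"rotation": [0,0,0]}
    - {"linear": [-0.115,0,-0.08],"rotation": [0,0,0]}
    - {"linear": [-0.15,0,-0.08],"rotation": [0,0,0]}
    - {"linear": [-0.172,0,-0.08],"rotation": [0,0,0]}
    - {"linear": [-0.182,0,-0.08],"rotation": [0,0,0]}
    - {"linear": [-0.182,0,-0.08],"rotation": [0,0,0]}
    - {"linear": [-0.182,0,-0.08],"rotation": [0,0,0]}

```text
clock: 17.0
eef_pos: [0.5819, -0.0423, 0.156]
eef_rot: [3.141, -0.001, 1.615]
force: [-0.4, 0.4, 0.5]
width: 0.0596
finger_force: 0.0
```

```bash
python3 - <<'E'
from h import *
im=grab('wrist','w7'); s=status.sense(); print(s['eef_pos'],s['eef_rot'],s['force'],s['width'])
h=cv2.cvtColor(im['pixels'],cv2.COLOR_RGB2HSV); m=cv2.inRange(h,(3,150,60),(20,255,255)); m[:,:220]=0;m[:,350:]=0
c=max(cv2.findContours(m,0,1)[0],key=cv2.contourArea); x,y,w,hh=cv2.boundingRect(c);print(x,y,w,hh,ray(im,[(x-.5,y+hh-.5),(x+w-.5,y+hh-.5)],.074).round(4))
red=cv2.inRange(h,(0,130,60),(2,255,255)); 
cv2.imwrite('pics/w7c.png',im['pixels'][:,:,::-1])
E
```

```text
[ 0.58187919 -0.04143649  0.15589871] [ 3.14119885e+00 -7.99317283e-04  1.61595678e+00] [-0.39007272  0.82625961 -0.07130214] 0.05994165771640603
269 199 33 52 [[ 0.572  -0.059   0.074 ]
 [ 0.5939 -0.0581  0.074 ]]
```

View pics/w7.png

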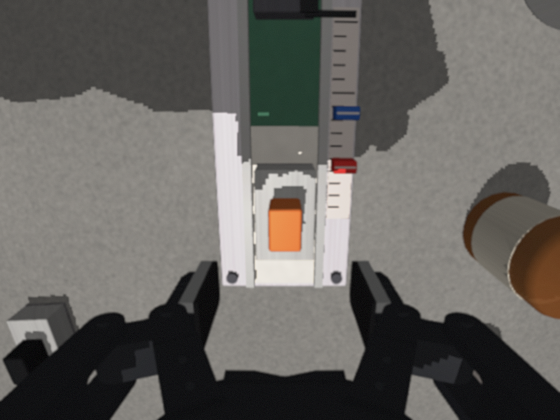

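The view shows the gauge home with its pointer at row 13. The block stands free on the panel with its back level with the red clip at (343,165), and the bar is at (285,225). I'll pick it up.

>>> send_rows:
  deltas:
    - {"linear": [-0.002,0.001,0.02],"rotation": [0,0,0]}
    - {"linear": [-0.002,0.001,0.05],"rotation": [0,0,0]}
    - {"linear": [-0.002,0.001,0.072],"rotation": [0,0,0]}
    - {"linear": [-0.002,0.001,0.082],"rotation": [0,0,0]}
    - {"linear": [-0.002,0.001,0.086],"rotation": [0,0,0]}
    - {"linear": [-0.002,0.001,0.086],"rotation": [0,0,0]}
    - {"linear": [-0.002,0.001,0.086],"rotation": [0,0,0]}

```text
clock: 17.63
eef_pos: [0.5835, -0.0442, 0.0705]
eef_rot: [3.14, -0.0, 1.615]
force: [0.2, -0.1, 0.4]
width: 0.06
finger_force: 0.0
```

>>> send_rows:
  deltas:
    - {"linear": [0,0,0],"rotation": [0,0,0]}
    - {"linear": [0,0,0],"rotation": [0,0,0]}
    - {"linear": [0,0,0],"rotation": [0,0,0]}
    - {"linear": [0,0,0],"rotation": [0,0,0]}
    - {"linear": [0,0,0],"rotation": [0,0,0]}
    - {"linear": [0,0,0],"rotation": [0,0,0]}
    - {"linear": [0,0,0],"rotation": [0,0,0]}
  hand: 0
  force: 60

```text
clock: 18.22
eef_pos: [0.5831, -0.045, 0.0703]
eef_rot: [3.141, 0.0, 1.615]
force: [-3.5, 0.4, 9.1]
width: 0.0207
finger_force: 58.4
```

>>> send_rows:
  deltas:
    - {"linear": [0,0,-0.012],"rotation": [0,0,0]}
    - {"linear": [0,0,-0.04],"rotation": [0,0,0]}
    - {"linear": [0,0,-0.08],"rotation": [0,0,0]}
    - {"linear": [0,0,-0.12],"rotation": [0,0,0]}
    - {"linear": [0,0,-0.155],"rotation": [0,0,0]}
    - {"linear": [0,0,-0.175],"rotation": [0,0,0]}
    - {"linear": [0,0,-0.18],"rotation": [0,0,0]}
    - {"linear": [0,0,-0.18],"rotation": [0,0,0]}

```text
clock: 18.88
eef_pos: [0.583, -0.0451, 0.2507]
eef_rot: [3.14, 0.0, 1.614]
force: [0.9, 0.9, -7.1]
width: 0.0209
finger_force: 60.6
```

>>> send_rows:
  deltas:
    - {"linear": [-0.01,-0.003,0],"rotation": [0,0,0.06]}
    - {"linear": [-0.03,-0.009,0],"rotation": [0,0,0.17]}
    - {"linear": [-0.053,-0.016,0],"rotation": [0,0,0.28]}
    - {"linear": [-0.077,-0.024,0],"rotation": [0,0,0.4]}
    - {"linear": [-0.1,-0.031,0],"rotation": [0,0,0.52]}
    - {"linear": [-0.123,-0.038,0],"rotation": [0,0,0.64]}
    - {"linear": [-0.147,-0.045,0],"rotation": [0,0,0.76]}
    - {"linear": [-0.17,-0.052,0],"rotation": [0,0,0.88]}
    - {"linear": [-0.194,-0.059,0],"rotation": [0,0,1.0]}
    - {"linear": [-0.217,-0.066,0],"rotation": [0,0,1.12]}
    - {"linear": [-0.24,-0.073,0],"rotation": [0,0,1.24]}
    - {"linear": [-0.264,-0.08,0],"rotation": [0,0,1.36]}
    - {"linear": [-0.287,-0.087,0],"rotation": [0,0,1.48]}
    - {"linear": [-0.305,-0.093,0],"rotation": [0,0,1.57]}
    - {"linear": [-0.317,-0.096,0],"rotation": [0,0,1.63]}
    - {"linear": [-0.321,-0.097,0],"rotation": [0,0,1.646]}
    - {"linear": [-0.321,-0.097,0],"rotation": [0,0,1.646]}
    - {"linear": [-0.321,-0.097,0],"rotation": [0,0,1.646]}
    - {"linear": [-0.321,-0.097,0],"rotation": [0,0,1.646]}

```text
clock: 20.47
eef_pos: [0.5004, -0.3685, 0.2488]
eef_rot: [-3.141, 0.001, -0.028]
force: [0.4, 1.0, -5.1]
width: 0.0206
finger_force: 60.4
```

>>> send_rows:
  deltas:
    - {"linear": [0,0.001,0.015],"rotation": [0,0,0.003]}
    - {"linear": [0,0.001,0.045],"rotation": [0,0,0.003]}
    - {"linear": [0,0.001,0.08],"rotation": [0,0,0.003]}
    - {"linear": [0,0.001,0.115],"rotation": [0,0,0.003]}
    - {"linear": [0,0.001,0.145],"rotation": [0,0,0.003]}
    - {"linear": [0,0.001,0.165],"rotation": [0,0,0.003]}
    - {"linear": [0,0.001,0.176],"rotation": [0,0,0.003]}
    - {"linear": [0,0.001,0.181],"rotation": [0,0,0.003]}
    - {"linear": [0,0.001,0.184],"rotation": [0,0,0.003]}
    - {"linear": [0,0.001,0.184],"rotation": [0,0,0.003]}
    - {"linear": [0,0.001,0.184],"rotation": [0,0,0.003]}

```text
clock: 21.38
eef_pos: [0.5007, -0.3711, 0.0668]
eef_rot: [3.141, -0.002, -0.034]
force: [0.8, -0.5, -6.0]
width: 0.0204
finger_force: 60.4
```

>>> send_rows:
  deltas:
    - {"linear": [0,0,0.001],"rotation": [0,0,0]}
    - {"linear": [0,0,0.002],"rotation": [0,0,0]}
    - {"linear": [0,0,0.003],"rotation": [0,0,0]}
    - {"linear": [0,0,0.003],"rotation": [0,0,0]}

```text
clock: 21.72
eef_pos: [0.5001, -0.3708, 0.0626]
eef_rot: [3.142, -0.0, -0.034]
force: [-0.4, 0.5, -6.6]
width: 0.0205
finger_force: 60.4
```

>>> send_rows:
  deltas:
    - {"linear": [0,0,0.001],"rotation": [0,0,0]}
    - {"linear": [0,0,0.0015],"rotation": [0,0,0]}
    - {"linear": [0,0,0.0015],"rotation": [0,0,0]}

```text
clock: 21.97
eef_pos: [0.5002, -0.3708, 0.0614]
eef_rot: [3.141, -0.0, -0.034]
force: [-1.7, 1.4, 3.2]
width: 0.0207
finger_force: 61.4
```

Contact is felt, so I release and retreat.

>>> send_rows:
  deltas:
    - {"linear": [0,0,0],"rotation": [0,0,0]}
    - {"linear": [0,0,0],"rotation": [0,0,0]}
    - {"linear": [0,0,0],"rotation": [0,0,0]}
    - {"linear": [0,0,0],"rotation": [0,0,0]}
    - {"linear": [0,0,0],"rotation": [0,0,0]}
  hand: 0.06

```text
clock: 22.38
eef_pos: [0.5002, -0.3709, 0.061]
eef_rot: [3.141, -0.0, -0.034]
force: [-0.5, -0.0, 0.4]
width: 0.0599
finger_force: 0.0
```

>>> send_rows:
  deltas:
    - {"linear": [0,0,-0.01],"rotation": [0,0,0]}
    - {"linear": [0,0,-0.04],"rotation": [0,0,0]}
    - {"linear": [0,0,-0.08],"rotation": [0,0,0]}
    - {"linear": [0,0,-0.12],"rotation": [0,0,0]}
    - {"linear": [0,0,-0.15],"rotation": [0,0,0]}
    - {"linear": [0,0,-0.17],"rotation": [0,0,0]}
    - {"linear": [0,0,-0.17],"rotation": [0,0,0]}
    - {"linear": [0,0,-0.17],"rotation": [0,0,0]}

```text
clock: 23.05
eef_pos: [0.5004, -0.371, 0.2328]
eef_rot: [3.14, -0.002, -0.034]
force: [0.1, 0.8, -0.8]
width: 0.06
finger_force: 0.0
```

```bash
python3 - <<'E'
from h import *
im=grab('wrist','w8'); s=status.sense(); print(s['eef_pos'],s['force'],s['width'])
h=cv2.cvtColor(im['pixels'],cv2.COLOR_RGB2HSV)
m=cv2.inRange(h,(3,150,60),(20,255,255)); m[:,:220]=0;m[:,350:]=0
c=max(cv2.findContours(m,0,1)[0],key=cv2.contourArea); x,y,w,hh=cv2.boundingRect(c)
print(x,y,w,hh,ray(im,[(x-.5,y+hh-.5),(x+w-.5,y+hh-.5)],.065).round(4))
top=grab('top','t8')['pixels'];o=load('top0')['pixels']
mm=[cv2.inRange(cv2.cvtColor(q[210:260,375:420],cv2.COLOR_RGB2HSV),(5,150,60),(20,255,255)) for q in(top,o)]
print([np.argwhere(a>0).mean(0) if a.any() else None for a in mm])
p=im['pixels'][110:260,210:360];cv2.imwrite('pics/c8.png',cv2.resize(p,None,fx=4,fy=4,interpolation=cv2.INTER_CUBIC)[:,:,::-1])
E
```

```text
[ 0.49996846 -0.37076074  0.23145478] [-0.41555895  0.16017049 -1.12794162] 0.06016236587951075
272 174 23 36 [[ 0.4874 -0.3595  0.065 ]
 [ 0.4866 -0.3802  0.065 ]]
[array([26.21917808, 23.45205479]), array([26.89473684, 23.13684211])]
```

```bash
python3 -c "
from workcell import r
print(r.finish_job())"
```

```text
the job is handed in; nothing more can be done
None
```

The rub was made to the red clip, the gauge was eased back home, and the block was set back flat in its tray about 2 mm from the centre; I handed the job in at about 23 s with no verdict returned, and I viewed 11 pictures against the limit of 10.

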